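# Load the winder and hold its tensioner back

### The job

Fit the taller of the two empty spools over the winder's upright spindle, all the way down onto its seat, and let go of it. Then push the sprung tensioner arm back by its upright post, past its ratchet click and nearly to its end stop, and finish while still holding it there against the spring, so that it does not fall back onto the pawl. Leave the other spool and the loose things around the winder where they are.

Things in the scene. Friction and masses are not known exactly. Their poses are not given: they have to be found in the camera images.
- tall_spool: the taller empty grey plastic spool, 55 mm tall, standing upright: two flanges 50 mm across and 6 mm thick at bottom and top, hub 28 mm across, through bore 20 mm, 60 g. Origin: centre of the underside, z up along the bore. It can be taken by the rim of the top flange
- low_spool: the other spool, same plastic, flanges and bore but only 30 mm tall; stays where it is. Origin: centre of the underside
- winder: hand winder fixed to the bench: grey painted base plate 150 x 225 x 10 mm. Origin at bench height near the plate's middle, z up. In its frame (mm) the plate's centre is (5, 5), the spindle (0, 75), the arm's pivot (55, -35); the tensioner arm reaches from the pivot towards -x and is pushed towards -y, away from the spindle. The end stop is a block 40 mm high
- spindle_seat (a point): centre of the upper face of the spindle's seat (34 mm across, 16 mm above the bench), where the spool's underside comes to rest; the spindle, 15 mm across with a cone tip, stands 60 mm up from this point (tip 76 mm above the bench). Axes as the winder's
- tensioner_pivot (a point): point on the vertical pivot axis of the tensioner arm, at bench height; axes as the winder's. At joint value q the post stands 100 mm from this axis at (-100 cos(0.30 - q), 100 sin(0.30 - q)) mm in the winder's axes. The hub on the pivot is 32 mm across and rises to 50 mm
- idler_post (a point): centre of the top of the upright post at the free end of the tensioner arm: post 16 mm across, reaching from 40 to 83 mm above the bench and clear all round there; the flat arm bar below it is 14 mm wide with its top at 40 mm
- tensioner_arm (a joint): arm angle (rad): 0 at rest, leaning towards the spindle; grows as the post is pushed back; end stop at 0.62. A spring in the hub returns it: 3.5 N at the post at rest, 8.5 N at the stop, about 4 N more at 0.20 to 0.27 while its tooth climbs the pawl. The pawl clicks in at about 0.41; an arm let go beyond it falls back to about 0.40 and hangs on the pawl
- aa_cell: red and white battery cell, 15 x 50 mm, lying loose on the bench; stays
- pry_tool: thin blue plastic pry stick, 8 x 126 mm, lying loose; stays
- case: white charger block, 85 x 55 x 28 mm, loose; stays
- motor: small brown gear motor, 24 x 58 x 16 mm, loose; stays
- tweezers: steel tweezers, 15 x 125 mm, loose; stay

How it is judged:
By the outcome, as a careful person would: the job done as asked, in the order asked, and still so for the second after the job is handed in, while the arm keeps its last pose, push and grip.
It also fails if it takes over 64 s, if anything falls off the work surface, if the arm or the gripper's body presses on something with over 40 N, if the wrist force passes 120 N, or if a joint passes its speed limit or range.

### The arm

A 6-joint arm with a two-finger parallel gripper is mounted at the origin on a cart in front of the work surface, level with it; the furniture and walls round the work are solid. World frame = base frame: x ahead of the robot, y to its left, z up, the work surface at z = 0. Lengths are in m, angles in rad, forces in N, time in s.
With the tool pointing down it reaches from about 0.3 to 0.775 m from the base axis. Payload 14.6 kg.
Tool frame: the origin (TCP) lies at the very end of the fingers, on their centre line; the grasp point (between the pads) lies 19 mm behind it; z points along the fingers, y is the line along which they close (so a half turn about z gives the same grasp; the last joint's range is limited). The gripper opens to 94 mm and grips with 3 to 60 N. Pads are 16 mm wide; open, the fingers measure 119 mm over their backs; the gripper's body (75 mm by 177 mm) begins 78 mm behind the grasp point.
Start: joints at [-1.31, 0.3, 1.521, -0, 1.321, -0.067], TCP at [0.177, -0.521, 0.205] pointing down, gripper open.
Joint ranges: [-3.03, 3.03], [-0.79, 2.21], [0.23, 2.52], [-1.04, 4.18], [0, 3.07], [-2.55, 2.55]. Speed limits (rad/s): [2.22, 2.22, 2.57, 3.14, 3.14, 3.14].

### API

Orientations are given as [roll, pitch, yaw] about the fixed x, y, z axes, in that order (R = Rz(yaw) Ry(pitch) Rx(roll)).
In Python, from station import ctrl, cams gives the robot as it stands. The module is installed in compiled form; this text tells all that it offers.
- The arm moves only by the tool arm_command, never from a script. Its argument "plan" is a list that holds one entry, the list of rows, each a list of 7 numbers: the shift along the tool's x, y, z in fractions of the full range, 1 being 600 mm, then the turn, a rotation vector about the tool's x, y, z in normalised numbers (1 is 2 pi rad), then the closure, from -1 (fully open) to 1 (shut). A call has 1 to 12 rows; each row is the pose to reach, as a shift and turn from the pose commanded when the call began, along the tool's axes at that moment; what a row does not reach only later rows make up. A row lasts 1/10 s, in which the tool goes at most 50 mm and 8.59 degrees, less where a joint would pass 70% of its speed; a pose out of reach is approached as far as the arm can. A shift or turn number past 1, either way, is cut back to 1. A call with a gripper value outside its range is refused whole. The fingers move at their own pace and stop on an object; "squeeze" is the grip in N (left out, the last holds). Time passes only in rows, so rows that repeat a pose let the fingers close. It gives the time, the measured TCP pose, the force, the opening and the grip force at its end, in the units of the state.
- ctrl.get_obs(): the state, without advancing time (a new reading comes with each control period).
- cams.camera(name): name is "scene" or "top" or "wrist"; returns (picture, depth): 420x560x3 uint8, blue, green, red; 420x560 float32, m along the optical axis (not along the pixel's ray), 0 where there is no reading.
- cams.camera_info(name): a dict with "fx", "fy", "cx", "cy" (pixels), "world_to_cam" (4x4, takes a point from world to camera coordinates). Camera axes: x right, y down, z forward; pixel columns grow to the right and rows downward; lengths in m; the calibration is good to about 2 mm. A picture is of the moment at which its call begins: read the wrist's pose just before it. camera_info takes no time and is no camera call; for the wrist camera it gives the pose at the moment of the call.
- ctrl.hand_in(): hands the job in; it is judged then, once.
The state is a dict: "time_s": time; "qpos": joint angles; "joint_vel": joint speeds; "tau": joint torques, N m; "ee_pos": TCP position; "eef_rot": TCP orientation; "force": force on the tool from outside, world axes, zero at the start; "moment": the same for the moment, N m; "grip_width": finger opening in m; "grip_force": force on a finger pad.
Only numpy, scipy, OpenCV 4.12 (cv2) and the standard library are available. Lean on these libraries where they do the work, as an engineer would, in place of code of your own. Each camera call takes 0.05 s, during which the arm holds its last target. There are 200 camera calls.

## Working session

There is one attempt and no reset: what is moved stays moved. The work goes in short steps, Python scripts to look and compute and a tool call to move; the robot and the scene stay as the last step left them, time stands still between calls to the robot, and variables do not carry over. Pictures are saved under pics/ and viewed, at most 10 in all, crops included, and the job is handed in when it is done.

Besides the shell and the picture viewer there is one more tool, called after ">>>" as a command line: name --argument value ..., lists and objects as JSON in quotes. arm_command: Moves the arm, as the interface text tells. Its arguments: {"type":"object","properties":{"plan":{"type":"array"},"squeeze":{"type":"number"}},"required":["plan"]}

```bash
mkdir -p pics; cat > h.py <<'E'
import numpy as np, cv2
from station import ctrl, cams
def snap(name, fn):
    info=cams.camera_info(name); im,d=cams.camera(name)
    cv2.imwrite(f'pics/{fn}.png',im); np.savez(f'pics/{fn}.npz',im=im,d=d,T=info['world_to_cam'],K=[info[k] for k in('fx','fy','cx','cy')])
def load(fn):
    z=np.load(f'pics/{fn}.npz'); return z['im'],z['d'],z['T'],z['K']
def cloud(fn):
    im,d,T,(fx,fy,cx,cy)=load(fn)
    v,u=np.mgrid[:d.shape[0],:d.shape[1]]
    P=np.stack([(u-cx)/fx*d,(v-cy)/fy*d,d,np.ones_like(d)],-1)@np.linalg.inv(T).T
    return P[...,:3],d>0
def onz(fn,u,v,z):
    im,d,T,(fx,fy,cx,cy)=load(fn); I=np.linalg.inv(T)
    o=I[:3,3]; r=I[:3,:3]@[(u-cx)/fx,(v-cy)/fy,1]
    return o+r*(z-o[2])/r[2]
E
python3 - <<'E'
from h import *
snap('top','top0'); snap('scene','scene0')
a=cv2.imread('pics/top0.png');b=cv2.imread('pics/scene0.png')
o=ctrl.get_obs(); print({k:np.round(v,3) for k,v in o.items()})
for n in('top','scene'): print(np.round(np.linalg.inv(cams.camera_info(n)['world_to_cam']),2).tolist(),cams.camera_info(n)['fx'])
E
```

```text
{'time_s': np.float64(0.1), 'qpos': array([-1.31 ,  0.3  ,  1.521,  0.   ,  1.321, -0.067]), 'joint_vel': array([ 0.001, -0.002,  0.   ,  0.001,  0.   ,  0.001]), 'tau': array([ 2.0000e-03, -5.3264e+01, -3.5328e+01,  7.1000e-02,  2.4000e-02,
       -0.0000e+00]), 'ee_pos': array([ 0.177, -0.52 ,  0.205]), 'eef_rot': array([-3.141, -0.   ,  0.328]), 'force': array([0.637, 1.097, 1.108]), 'moment': array([0.025, 0.06 , 0.05 ]), 'grip_force': np.float64(0.0), 'grip_width': np.float64(0.094)}
[[0.03, -0.99, 0.15, 0.32], [-1.0, -0.03, -0.01, 0.01], [0.01, -0.15, -0.99, 1.35], [0.0, 0.0, 0.0, 1.0]] 448.09917675588025
[[0.64, -0.31, 0.7, -0.21], [-0.77, -0.24, 0.59, -0.6], [-0.01, -0.92, -0.4, 0.48], [0.0, 0.0, 0.0, 1.0]] 417.12821378324253
```

View pics/top0.png

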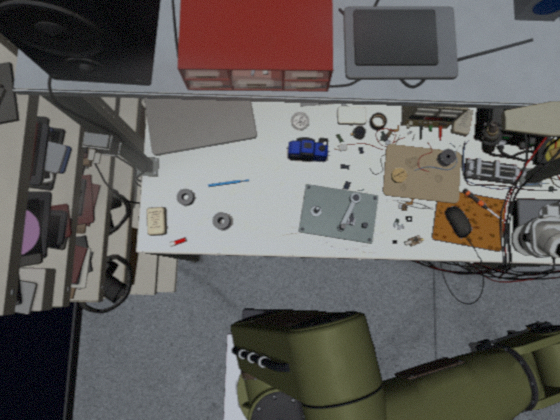

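View pics/scene0.png

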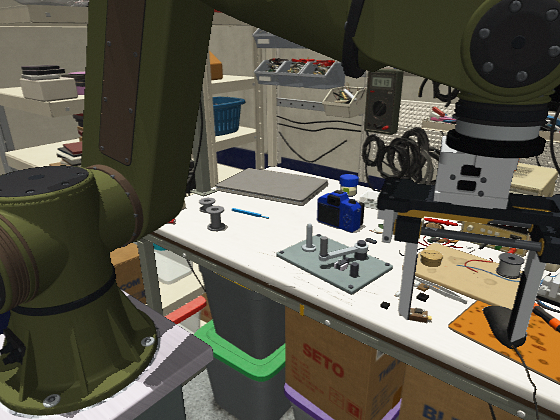

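The top view shows spools at (186,197) and (222,221), and the winder plate around (340,213) with its spindle at about (317,211). The scene view shows the nearer spool, at (216,218), as the taller one, which is (222,221) in the top view. I'll enlarge the winder and measure heights from depth.

```bash
python3 - <<'E'
from h import *
im,d,T,K=load('top0')
c=cv2.resize(im[175:250,295:385],None,fx=6,fy=6,interpolation=cv2.INTER_CUBIC)
s=cv2.resize(im[180:240,165:255],None,fx=6,fy=6,interpolation=cv2.INTER_CUBIC)[:150*2]
i2=cv2.imread('pics/scene0.png'); e=cv2.resize(i2[205:300,270:400],None,fx=5,fy=5,interpolation=cv2.INTER_CUBIC)
cv2.imwrite('pics/c1.png',c); cv2.imwrite('pics/c2.png',e)
P,ok=cloud('top0')
for (u0,u1,v0,v1) in[(170,203,182,212),(208,238,206,236),(295,385,180,245)]:
    Q=P[v0:v1,u0:u1]; m=Q[...,2]>0.02
    print('max z',Q[...,2].max(),Q[m].mean(0),m.sum(), 'med', np.median(Q[...,2]))
    if u0<290: print(((Q[m].min(0)+Q[m].max(0))/2).round(3),(Q[m].max(0)-Q[m].min(0)).round(3))
Q=P[180:245,295:385]; 
m=(Q[...,2]>0.03).astype(np.uint8); n,l,st,ce=cv2.connectedComponentsWithStats(m)
for i in range(1,n): print(st[i],ce[i]+[295,180],Q[l==i].mean(0).round(3),Q[l==i][:,2].max().round(3))
E
```

```text
max z 1.354864642150095 [0.54269875 0.29265438 0.07107095] 187 med -0.00013799340742692845
[0.446 0.168 0.688] [0.253 0.321 1.333]
max z 1.354864642150095 [0.47636764 0.18459298 0.07121576] 207 med 0.000343544274618246
[0.411 0.109 0.688] [0.182 0.204 1.333]
max z 1.354864642150095 [ 0.50579437 -0.17869555  0.09467078] 381 med 0.006508133681749628
[74  0  1  1  1] [369. 180.] [0.32  0.007 1.355] 1.355
[38  3  1  1  1] [333. 183.] [0.32  0.007 1.355] 1.355
[ 43  13  23  38 250] [349.004 209.872] [ 0.52  -0.191  0.046] 0.086
[ 0 20  1  1  1] [295. 200.] [0.32  0.007 1.355] 1.355
[26 21  1  1  1] [321. 201.] [0.32  0.007 1.355] 1.355
[76 25  1  1  1] [371. 205.] [0.32  0.007 1.355] 1.355
[19 26  6  7 30] [316.2        208.96666667] [ 0.517 -0.092  0.063] 0.078
[16 37  1  1  1] [311. 217.] [0.32  0.007 1.355] 1.355
[40 37  1  1  1] [335. 217.] [0.32  0.007 1.355] 1.355
[82 36  1  1  1] [377. 216.] [0.32  0.007 1.355] 1.355
[85 38  1  1  1] [380. 218.] [0.32  0.007 1.355] 1.355
[24 42  1  1  1] [319. 222.] [0.32  0.007 1.355] 1.355
[55 42  2  2  3] [350.66666667 222.33333333] [ 0.485 -0.198  0.033] 0.036
[67 42  6  6 26] [364.38461538 224.57692308] [ 0.479 -0.238  0.037] 0.042
[58 49  1  1  1] [353. 229.] [0.32  0.007 1.355] 1.355
[79 49  1  1  1] [374. 229.] [0.32  0.007 1.355] 1.355
[45 56  1  1  1] [340. 236.] [0.32  0.007 1.355] 1.355
[70 56  1  1  1] [365. 236.] [0.32  0.007 1.355] 1.355
[14 63  1  1  1] [309. 243.] [0.32  0.007 1.355] 1.355
```

View pics/c1.png

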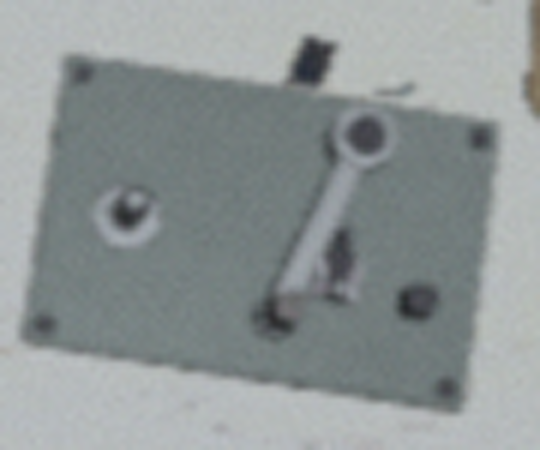

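View pics/c2.png

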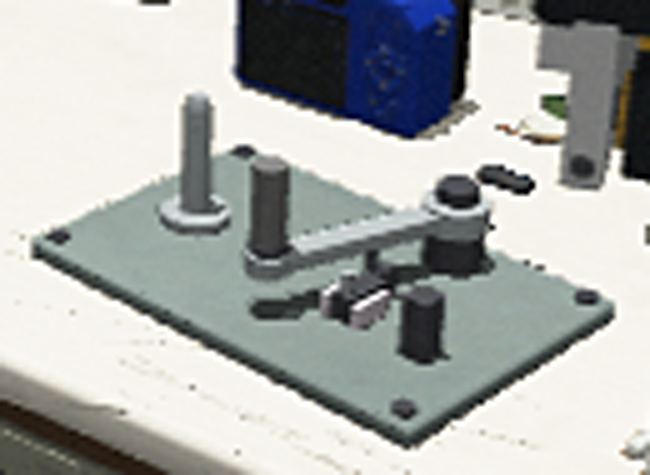

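The crops show plate corners at crop-1 pixels (67,55), (497,122), (462,410) and (25,345). The seat is at (128,215), the pivot cap at (364,135), the post top at about (288,303) and the stop at (418,300). The post stands at the free end of the arm, on the robot's side.

```bash
python3 - <<'E'
from h import *
f=lambda x,y:((x+.5)/6-.5+295,(y+.5)/6-.5+175)
C=[onz('top0',*f(*p),z) for p,z in [((67,55),.01),((497,122),.01),((462,410),.01),((25,345),.01),((128,215),.016),((364,135),.05)]]
L=np.array([[80,117.5],[80,-107.5],[-70,-107.5],[-70,117.5],[0,75],[55,-35]])/1e3
W=np.array(C)[:,:2]; print(W.round(4).tolist())
a=L-L.mean(0); b=W-W.mean(0)
th=np.arctan2((a[:,0]*b[:,1]-a[:,1]*b[:,0]).sum(),(a*b).sum())
R=np.array([[np.cos(th),-np.sin(th)],[np.sin(th),np.cos(th)]]); t=W.mean(0)-R@L.mean(0)
print('yaw',th,'t',t,'res mm',((L@R.T+t-W)*1e3).round(1).tolist())
piv=R@[.055,-.035]+t
for q in(0,.6): print('spindle',R@[0,.075]+t,'post',piv+R@[-.1*np.cos(.3-q),.1*np.sin(.3-q)])
# spools: circle of top flange
P,ok=cloud('top0')
for (u0,u1,v0,v1) in[(170,203,182,212),(208,238,206,236)]:
    Q=P[v0:v1,u0:u1].reshape(-1,3); Q=Q[(Q[:,2]>.015)&(Q[:,2]<.1)]
    top=np.percentile(Q[:,2],90); print('top',top); Q=Q[Q[:,2]>top-.008]; (c,r)=cv2.minEnclosingCircle(Q[:,:2].astype(np.float32)); print(c,r,Q.mean(0),len(Q))
print(np.linalg.inv(cams.camera_info('wrist')['world_to_cam']).round(3).tolist(),cams.camera_info('wrist')['fx'])
E
```

```text
[[0.6028, -0.0631], [0.5743, -0.2829], [0.427, -0.2646], [0.4537, -0.0449], [0.5202, -0.0951], [0.5583, -0.2084]]
yaw -0.12576125160027865 t [ 0.50908821 -0.16819219] res mm [[0.4, 1.5], [0.7, -2.0], [-0.9, -1.5], [0.7, 2.1], [-1.8, 1.3], [0.9, -1.4]]
spindle [ 0.51849546 -0.0937845 ] post [ 0.46819133 -0.16851301]
spindle [ 0.51849546 -0.0937845 ] post [ 0.46077791 -0.22715027]
top 0.03221242501362598
(0.5503683090209961, 0.3022662103176117) 0.024966459721326828 [0.55011583 0.3026537  0.02907586] 164
top 0.05640367424888917
(0.4782092273235321, 0.18698002398014069) 0.024715030565857887 [0.47809882 0.18670505 0.05362588] 189
[[0.322, -0.908, -0.266, 0.255], [-0.947, -0.309, -0.09, -0.493], [-0.0, 0.281, -0.96, 0.384], [0.0, 0.0, 0.0, 1.0]] 292.2088356763094
```

Units first: shifts go in shares of 600 mm and turns go in shares of 2 pi rad. So -475 mm is -0.7917, -438 mm is -0.73.

>>> arm_command --plan '[[[0.075, -0.0833, 0, 0, 0, 0, -1], [0.1333, -0.15, 0, 0, 0, 0, -1], [0.1917, -0.2167, 0, 0, 0, 0, -1], [0.25, -0.2833, 0, 0, 0, 0, -1], [0.3083, -0.35, 0, 0, 0, 0, -1], [0.3667, -0.4167, 0, 0, 0, 0, -1], [0.425, -0.4833, 0, 0, 0, 0, -1], [0.4833, -0.55, 0, 0, 0, 0, -1], [0.5417, -0.6083, 0, 0, 0, 0, -1], [0.6, -0.6667, 0, 0, 0, 0, -1], [0.655, -0.73, 0, 0, 0, 0, -1], [0.7083, -0.7917, 0, 0, 0, 0, -1]]]'

```text
time_s: 1.3
ee_pos: [0.4123, 0.0335, 0.2055]
eef_rot: [3.141, -0.0, 0.328]
force: [0.9, -0.3, 0.5]
grip_width: 0.0939
grip_force: 0.0
```

Scaled: -97 mm is -0.1617, 88 mm is 0.1467.

>>> arm_command --plan '[[[0.0417, -0.0467, 0, 0, 0, 0, -1], [0.0833, -0.0967, 0, 0, 0, 0, -1], [0.125, -0.1383, 0, 0, 0, 0, -1], [0.1467, -0.1617, 0, 0, 0, 0, -1], [0.1467, -0.1617, 0, 0, 0, 0, -1], [0.1467, -0.1617, 0, 0, 0, 0, -1]]]'

```text
time_s: 1.9
ee_pos: [0.4637, 0.1512, 0.205]
eef_rot: [3.142, 0.001, 0.328]
force: [-0.6, 0.2, -0.3]
grip_width: 0.0941
grip_force: 0.0
```

```bash
python3 - <<'E'
from h import *
o=ctrl.get_obs(); print(o['time_s'],o['ee_pos'].round(4),o['eef_rot'].round(3),o['qpos'].round(2))
snap('wrist','w1'); P,ok=cloud('w1')
Q=P.reshape(-1,3); Q=Q[(Q[:,2]>.047)&(Q[:,2]<.065)&(np.hypot(Q[:,0]-.478,Q[:,1]-.187)<.05)]
print(np.median(Q[:,2]),cv2.minEnclosingCircle(Q[:,:2].astype(np.float32)),Q.mean(0),len(Q))
E
```

```text
1.9 [0.4637 0.1512 0.205 ] [3.142e+00 1.000e-03 3.280e-01] [ 0.24  0.16  1.69 -0.    1.29  1.48]
0.05473167120523509 ((0.4780108332633972, 0.18783654272556305), 0.0249634962528944) [0.47878522 0.18800814 0.0546234 ] 1264
```

View pics/w1.png

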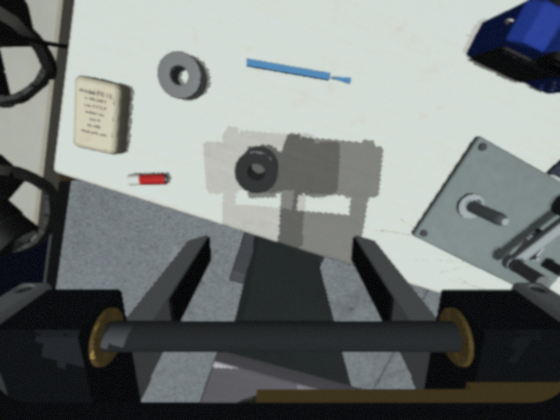

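The wrist view shows the tall spool at (257,169), the low spool at (182,75), the AA cell at (150,180) and the case at (100,115). The spool's position agrees with the top view: (0.478, 0.1875), top at 0.0547.

Scaled: 172 mm is 0.2867, 165 mm is 0.275.

>>> arm_command --plan '[[[0.0417, -0.05, 0, 0, 0, 0, -1], [0.0417, -0.05, 0.075, 0, 0, 0, -1], [0.0417, -0.05, 0.15, 0, 0, 0, -1], [0.0417, -0.05, 0.2, 0, 0, 0, -1], [0.0417, -0.05, 0.2417, 0, 0, 0, -1], [0.0417, -0.05, 0.275, 0, 0, 0, -1], [0.0417, -0.05, 0.2867, 0, 0, 0, -1], [0.0417, -0.05, 0.2867, 0, 0, 0, -1], [0.0417, -0.05, 0.2867, 0, 0, 0, -1]]]'

```text
time_s: 2.85
ee_pos: [0.4787, 0.1877, 0.0346]
eef_rot: [3.142, -0.001, 0.327]
force: [0.6, 0.1, 0.3]
grip_width: 0.094
grip_force: 0.0
```

>>> arm_command --plan '[[[0, 0, 0, 0, 0, 0, 0.0], [0, 0, 0, 0, 0, 0, 0.3], [0, 0, 0, 0, 0, 0, 0.5], [0, 0, 0, 0, 0, 0, 1], [0, 0, 0, 0, 0, 0, 1], [0, 0, 0, 0, 0, 0, 1], [0, 0, 0, 0, 0, 0, 1], [0, 0, 0, 0, 0, 0, 1]]]' --squeeze 20

```text
time_s: 3.65
ee_pos: [0.4781, 0.1879, 0.0334]
eef_rot: [-3.142, 0.0, 0.328]
force: [0.9, 0.6, 0.2]
grip_width: 0.0486
grip_force: 20.0
```

Scaled: 180 mm is 0.3, -100 mm is -0.1667.

>>> arm_command --plan '[[[0, 0, -0.0333, 0, 0, 0, 1], [0, 0, -0.1, 0, 0, 0, 1], [0, 0, -0.1667, 0, 0, 0, 1], [-0.0083, 0.05, -0.2, 0, 0, 0, 1], [-0.025, 0.1167, -0.2, 0, 0, 0, 1], [-0.0417, 0.1833, -0.2, 0, 0, 0, 1], [-0.0583, 0.25, -0.2, 0, 0, 0, 1], [-0.075, 0.2833, -0.2, 0, 0, 0, 1], [-0.0867, 0.3, -0.2, 0, 0, 0, 1], [-0.0867, 0.3, -0.2, 0, 0, 0, 1], [-0.0867, 0.3, -0.2, 0, 0, 0, 1]]]'

```text
time_s: 4.75
ee_pos: [0.4869, 0.0015, 0.1535]
eef_rot: [-3.141, -0.0, 0.328]
force: [0.4, 0.5, -0.9]
grip_width: 0.0487
grip_force: 20.0
```

```bash
python3 - <<'E'
from h import *
o=ctrl.get_obs(); print(o['time_s'],o['ee_pos'].round(4),o['eef_rot'].round(3),o['grip_width'],o['grip_force'],o['force'])
snap('wrist','w2'); snap('top','top2')
for n in('w2','top2'):
    P,ok=cloud(n); Q=P.reshape(-1,3)
    A=Q[(np.hypot(*(Q[:,:2]-[.5185,-.0938]).T)<.03)]
    s=A[(A[:,2]>.05)&(A[:,2]<.09)]; print(n,'spindle',len(s),s.mean(0) if len(s) else 0, s[:,2].max() if len(s) else 0)
    if len(s): t=s[s[:,2]>.066]; print('tip',len(t),t.mean(0))
    se=A[(A[:,2]>.013)&(A[:,2]<.02)]; print('seat',len(se),se.mean(0),cv2.minEnclosingCircle(se[:,:2].astype(np.float32)) if len(se) else 0)
E
```

```text
4.75 [0.4869 0.0015 0.1535] [-3.141 -0.     0.328] 0.04872545479447204 19.999965894967318 [ 0.3711574   0.52066499 -0.85101315]
w2 spindle 297 [ 0.52031719 -0.08926969  0.06764249] 0.07693728141501238
tip 194 [ 0.51985442 -0.09035451  0.07256555]
seat 458 [ 0.5205819  -0.08895878  0.01590021] ((0.5193422436714172, -0.09215271472930908), 0.016872674226760864)
top2 spindle 0 0 0
seat 30 [ 0.50900154 -0.09699619  0.01568823] ((0.5112514495849609, -0.10171688348054886), 0.02490256354212761)
```

View pics/w2.png

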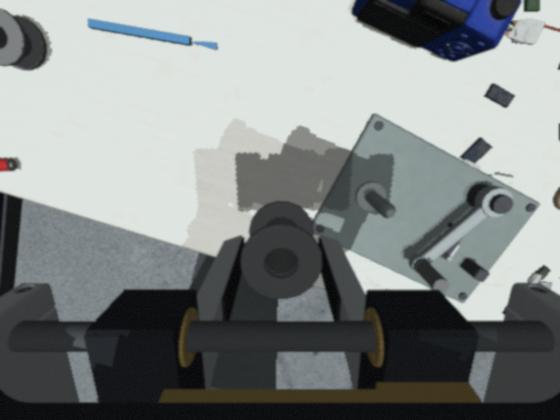

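The held spool's top flange is centred at about (281,259), upright in the fingers. The spindle seat is at (371,195) and its tip at about (389,209).

```bash
python3 - <<'E'
from h import *
P,ok=cloud('w2'); Q=P.reshape(-1,3)
A=Q[(np.hypot(*(Q[:,:2]-[.52,-.092]).T)<.02)]
for z in(.07,.073,.075):
    t=A[(A[:,2]>z)&(A[:,2]<.08)]; print('tip',z,len(t),t.mean(0).round(4))
print('tip px',onz('w2',389,209,.075).round(4))
H=Q[(Q[:,2]>.16)&(Q[:,2]<.19)&(np.hypot(*(Q[:,:2]-[.487,.0015]).T)<.0262)]
print('held top',np.median(H[:,2]),len(H)); zt=np.median(H[:,2])
F=H[abs(H[:,2]-zt)<.003]; print(F.min(0).round(4),F.max(0).round(4),cv2.minEnclosingCircle(F[:,:2].astype(np.float32)))
M=np.c_[F[:,:2],np.ones(len(F))]; print('tilt',np.linalg.lstsq(M,F[:,2],rcond=None)[0])
# extent along tool x
y=.328; tx=F[:,:2]-[.4869,.0015]; a=tx@[np.cos(y),np.sin(y)]; b=tx@[np.sin(y),-np.cos(y)]; print('tool x',a.min(),a.max(),'tool y',b.min(),b.max())
im,_,_,_=load('w2'); 
c=np.hstack([cv2.resize(im[200:310,225:335],(400,400),interpolation=cv2.INTER_CUBIC),cv2.resize(im[165:235,345:415],(400,400),interpolation=cv2.INTER_CUBIC)]); cv2.imwrite('pics/c3.png',c)
E
```

```text
tip 0.07 144 [ 0.5199 -0.091   0.074 ]
tip 0.073 94 [ 0.5195 -0.0917  0.0754]
tip 0.075 66 [ 0.5193 -0.0923  0.0759]
tip px [ 0.5219 -0.0908  0.075 ]
held top 0.1748156479993928 4790
[ 0.4615 -0.0227  0.1718] [0.5113 0.0275 0.1776] ((0.48737281560897827, 0.001624149503186345), 0.02615685574710369)
tilt [-0.00560936 -0.00141489  0.17753774]
tool x -0.02465331345972697 0.025065983353924102 tool y -0.025732036902072646 0.02465547840732028
```

View pics/c3.png

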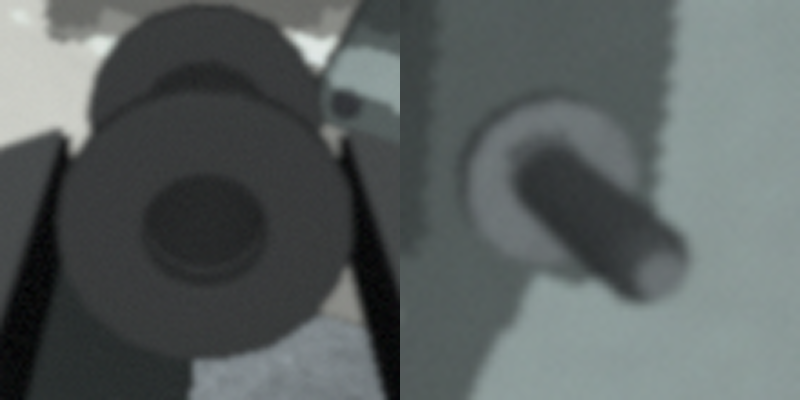

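The enlarged crop puts the bore centre on the finger line and the spindle tip at about (390,213), which matches the depth estimate of (0.5193, -0.0923).

Scaled: 99 mm is 0.165, 75 mm is 0.125.

>>> arm_command --plan '[[[0, 0.0667, 0, 0, 0, 0, 1], [0, 0.125, 0, 0, 0, 0, 1], [0, 0.165, 0, 0, 0, 0, 1], [0, 0.165, 0.025, 0, 0, 0, 1], [0, 0.165, 0.0533, 0, 0, 0, 1], [0, 0.165, 0.0533, 0, 0, 0, 1], [0, 0.165, 0.0533, 0, 0, 0, 1], [0, 0.165, 0.0533, 0, 0, 0, 1]]]'

```text
time_s: 5.65
ee_pos: [0.5192, -0.0926, 0.1224]
eef_rot: [3.141, -0.001, 0.329]
force: [0.0, -0.1, -0.9]
grip_width: 0.0489
grip_force: 20.0
```

Now down past the tip, gently (bottom at about 0.088 → 0.05).

Scaled: 40 mm is 0.0667, 36 mm is 0.06.

>>> arm_command --plan '[[[0, 0, 0.01, 0, 0, 0, 1], [0, 0, 0.02, 0, 0, 0, 1], [0, 0, 0.03, 0, 0, 0, 1], [0, 0, 0.04, 0, 0, 0, 1], [0, 0, 0.05, 0, 0, 0, 1], [0, 0, 0.06, 0, 0, 0, 1], [0, 0, 0.0667, 0, 0, 0, 1], [0, 0, 0.0667, 0, 0, 0, 1]]]'

```text
time_s: 6.45
ee_pos: [0.5185, -0.0929, 0.0808]
eef_rot: [-3.141, 0.001, 0.328]
force: [-0.3, 0.5, -1.5]
grip_width: 0.0487
grip_force: 20.0
```

Scaled: 31 mm is 0.0517, 30 mm is 0.05.

>>> arm_command --plan '[[[0, 0, 0.0133, 0, 0, 0, 1], [0, 0, 0.0267, 0, 0, 0, 1], [0, 0, 0.0367, 0, 0, 0, 1], [0, 0, 0.045, 0, 0, 0, 1], [0, 0, 0.05, 0, 0, 0, 1], [0, 0, 0.0517, 0, 0, 0, 1], [0, 0, 0.0517, 0, 0, 0, 1], [0, 0, 0.0517, 0, 0, 0, 1]]]'

```text
time_s: 7.25
ee_pos: [0.5189, -0.093, 0.0507]
eef_rot: [3.141, -0.0, 0.328]
force: [-0.3, -0.6, -1.0]
grip_width: 0.0486
grip_force: 20.0
```

Scaled: 1.5 mm is 0.0025, 1 mm is 0.0017.

>>> arm_command --plan '[[[0, 0, 0.0017, 0, 0, 0, 1], [0, 0, 0.0025, 0, 0, 0, 1], [0, 0, 0.0025, 0, 0, 0, 1]]]'

```text
time_s: 7.55
ee_pos: [0.519, -0.093, 0.0494]
eef_rot: [3.141, -0.001, 0.328]
force: [-1.0, -0.5, 4.8]
grip_width: 0.0488
grip_force: 20.0
```

>>> arm_command --plan '[[[0, 0, 0, 0, 0, 0, 0], [0, 0, 0, 0, 0, 0, -0.5], [0, 0, 0, 0, 0, 0, -1], [0, 0, 0, 0, 0, 0, -1], [0, 0, 0, 0, 0, 0, -1], [0, 0, 0, 0, 0, 0, -1], [0, 0, 0, 0, 0, 0, -1]]]'

```text
time_s: 8.25
ee_pos: [0.5187, -0.093, 0.0489]
eef_rot: [-3.142, 0.0, 0.328]
force: [-0.1, 0.1, -0.0]
grip_width: 0.0923
grip_force: 0.0
```

Scaled: -140 mm is -0.2333, -130 mm is -0.2167, -1.117 rad is -0.1778.

>>> arm_command --plan '[[[0, 0, -0.0167, 0, 0, 0, -1], [0, 0, -0.0667, 0, 0, 0, -1], [0, 0, -0.15, 0, 0, 0, -1], [0, 0, -0.2167, 0, 0, 0, -1], [0, 0, -0.2333, 0, 0, -0.0239, -1], [0, 0, -0.2333, 0, 0, -0.0477, 0], [0, 0, -0.2333, 0, 0, -0.0716, 1], [0, 0, -0.2333, 0, 0, -0.0955, 1], [0, 0, -0.2333, 0, 0, -0.1194, 1], [0, 0, -0.2333, 0, 0, -0.1432, 1], [0, 0, -0.2333, 0, 0, -0.1671, 1], [0, 0, -0.2333, 0, 0, -0.1778, 1]]]'

```text
time_s: 9.45
ee_pos: [0.5187, -0.093, 0.1898]
eef_rot: [3.141, 0.0, 1.451]
force: [1.0, 0.6, 0.1]
grip_width: 0.0418
grip_force: 0.0
```

Scaled: -50 mm is -0.0833, -35 mm is -0.0583.

>>> arm_command --plan '[[[-0.05, -0.0333, 0, 0, 0, 0, 1], [-0.0833, -0.0583, 0, 0, 0, 0, 1], [-0.0833, -0.0583, 0, 0, 0, 0, 1], [-0.0833, -0.0583, 0, 0, 0, 0, 1]]]'

```text
time_s: 9.85
ee_pos: [0.4778, -0.1383, 0.1897]
eef_rot: [3.141, 0.0, 1.444]
force: [-0.0, 0.1, -0.0]
grip_width: 0.0094
grip_force: 0.0
```

```bash
python3 - <<'E'
from h import *
o=ctrl.get_obs(); print(o['time_s'],o['ee_pos'].round(4),o['eef_rot'].round(3),o['grip_width'])
snap('wrist','w3'); snap('top','top3'); snap('scene','scene3')
P,ok=cloud('w3'); Q=P.reshape(-1,3)
A=Q[(np.hypot(*(Q[:,:2]-[.519,-.093]).T)<.035)&(Q[:,2]>.06)&(Q[:,2]<.09)]
if len(A): z=np.median(A[:,2]);F=A[abs(A[:,2]-z)<.004]; print('spool',z,F.mean(0),cv2.minEnclosingCircle(F[:,:2].astype(np.float32)))
A=Q[(np.hypot(*(Q[:,:2]-[.468,-.1685]).T)<.025)&(Q[:,2]>.06)&(Q[:,2]<.095)]
print('post',len(A)); 
if len(A): z=np.percentile(A[:,2],80);F=A[abs(A[:,2]-z)<.004];print(z,F.mean(0),cv2.minEnclosingCircle(F[:,:2].astype(np.float32)))
a=cv2.imread('pics/w3.png'); b=cv2.imread('pics/scene3.png')[180:320,250:430]
b=cv2.resize(b,(360,280)); c=np.zeros((420,800,3),np.uint8); c[:,:440]=a[:,60:500]; c[:280,440:]=b; cv2.imwrite('pics/c4.png',c)
E
```

```text
9.85 [ 0.4778 -0.1383  0.1897] [3.141 0.    1.444] 0.00939900420290161
spool 0.0707296316824414 [ 0.51780014 -0.09133356  0.07071088] ((0.5177722573280334, -0.09221348911523819), 0.02505119889974594)
post 244
0.08314928609111309 [ 0.46827375 -0.16607437  0.082585  ] ((0.46810707449913025, -0.16679027676582336), 0.008020112290978432)
```

View pics/c4.png

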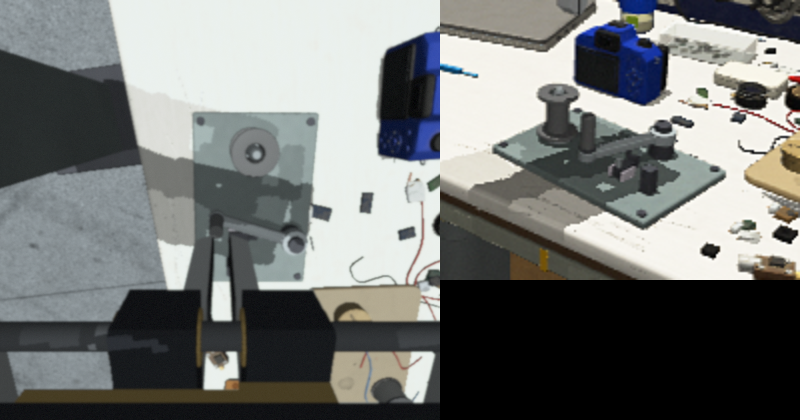

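The spool is seated: its top is at 0.0707 and the spindle tip shows in the bore at (255,153). The post top is at about (217,222) in the view, measured at (0.468, -0.167) and 83 mm high. I'll lower the closed fingers on the spindle side of the post.

Scaled: 138 mm is 0.23, 125 mm is 0.2083.

>>> arm_command --plan '[[[0.005, -0.0133, 0, 0, 0, 0, 1], [0.005, -0.0133, 0, 0, 0, 0, 1], [0.005, -0.0133, 0.0667, 0, 0, 0, 1], [0.005, -0.0133, 0.125, 0, 0, 0, 1], [0.005, -0.0133, 0.175, 0, 0, 0, 1], [0.005, -0.0133, 0.2083, 0, 0, 0, 1], [0.005, -0.0133, 0.23, 0, 0, 0, 1], [0.005, -0.0133, 0.23, 0, 0, 0, 1], [0.005, -0.0133, 0.23, 0, 0, 0, 1]]]' --squeeze 20

```text
time_s: 10.9
ee_pos: [0.4706, -0.1343, 0.0517]
eef_rot: [3.141, 0.0, 1.445]
force: [0.4, 0.4, 0.3]
grip_width: 0.0002
grip_force: 0.0
```

Scaled: -24 mm is -0.04, -21 mm is -0.035.

>>> arm_command --plan '[[[-0.0083, 0, 0, 0, 0, 0, 1], [-0.015, 0, 0, 0, 0, 0, 1], [-0.0217, 0, 0, 0, 0, 0, 1], [-0.0283, 0, 0, 0, 0, 0, 1], [-0.035, 0, 0, 0, 0, 0, 1], [-0.04, 0, 0, 0, 0, 0, 1], [-0.04, 0, 0, 0, 0, 0, 1]]]'

```text
time_s: 11.6
ee_pos: [0.4667, -0.1579, 0.0508]
eef_rot: [-3.14, -0.001, 1.444]
force: [-0.5, 5.5, 1.1]
grip_width: 0.0002
grip_force: 2.3
```

Scaled: -44 mm is -0.0733, -40 mm is -0.0667.

>>> arm_command --plan '[[[-0.0067, 0, 0, 0, 0, 0, 1], [-0.0133, 0, 0, 0, 0, 0, 1], [-0.02, 0, 0, 0, 0, 0, 1], [-0.0267, 0, 0, 0, 0, 0, 1], [-0.0333, 0, 0, 0, 0, 0, 1], [-0.04, 0, 0, 0, 0, 0, 1], [-0.0467, 0, 0, 0, 0, 0, 1], [-0.0533, 0, 0, 0, 0, 0, 1], [-0.06, 0, 0, 0, 0, 0, 1], [-0.0667, 0, 0, 0, 0, 0, 1], [-0.0733, 0, 0, 0, 0, 0, 1], [-0.0733, 0, 0, 0, 0, 0, 1]]]'

```text
time_s: 12.8
ee_pos: [0.4611, -0.2012, 0.0504]
eef_rot: [-3.14, -0.002, 1.444]
force: [0.4, 7.2, -2.6]
grip_width: 0.0003
grip_force: 3.9
```

```bash
cat > m.py <<'E'
from h import *
import sys
n=sys.argv[1]
o=ctrl.get_obs(); print(o['time_s'],o['ee_pos'].round(4),o['force'].round(1))
snap('wrist',n); P,ok=cloud(n); Q=P.reshape(-1,3)
th=-.1258; R=np.array([[np.cos(th),-np.sin(th)],[np.sin(th),np.cos(th)]])
# winder origin anchored on the measured rest post
w0=np.array([.4681,-.1668])-R@[-.0405,-.0054]
L=(Q[:,:2]-w0)@R
m=(Q[:,2]>.079)&(Q[:,2]<.087)&(abs(L[:,0]+.043)<.03)&(L[:,1]<.0)&(L[:,1]>-.085)
print('post pts',m.sum(), 'bounds local mm',(L[m].min(0)*1e3).round(1),(L[m].max(0)*1e3).round(1))
print('tcp local',((o['ee_pos'][:2]-w0)@R*1e3).round(1))
b=(Q[:,2]>.036)&(Q[:,2]<.044)&(L[:,0]>-.035)&(L[:,0]<.03)&(L[:,1]<0)&(L[:,1]>-.08)
if b.sum()>20:
    p=np.polyfit(L[b][:,0],L[b][:,1],1); print('bar',b.sum(),'slope',p,'q~',.3+np.arctan(p[0]))
E
python3 m.py w4
```

```text
12.8 [ 0.4611 -0.2012  0.0504] [ 0.4  7.2 -2.6]
post pts 293 bounds local mm [-56.  -31.9] [-31.1 -29.1]
tcp local [-43.1 -40.4]
bar 1760 slope [ 0.3277977  -0.04797274] q~ 0.6167602405751755
```

View pics/w4.png

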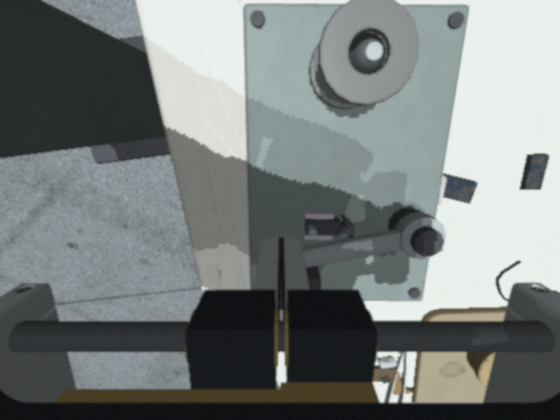

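The wrist view shows the fingers at (282,260) hiding the post, and the bar running from the hub at (425,235) towards it. The seated spool is at (368,50). I'll read the arm angle from other cameras.

```bash
cat > m2.py <<'E'
from h import *
import sys
k=sys.argv[1]
th=-.1258; R=np.array([[np.cos(th),-np.sin(th)],[np.sin(th),np.cos(th)]])
w0=np.array([.4681,-.1668])-R@[-.0405,-.0054]
def bar(n):
    P,ok=cloud(n); Q=P.reshape(-1,3); L=(Q[:,:2]-w0)@R*1e3
    m=(Q[:,2]>.037)&(Q[:,2]<.043)&(L[:,0]>-22)&(L[:,0]<36)&(L[:,1]<10)&(L[:,1]>-75); B=L[m]
    xs=[];ys=[]
    for x in range(-20,36,6):
        s=B[abs(B[:,0]-x)<3,1]
        if len(s)>5: xs.append(x); ys.append((np.median(s),s.min(),s.max()))
    ys=np.array(ys); print(n,np.c_[xs,ys].round(1).tolist() if len(xs) else None)
    if len(xs)>2: print(' line q',.3+np.arctan(np.polyfit(xs,ys[:,0],1)[0]),' via pivot q',[round(.3+np.arctan2(-35-y,55-x),3) for x,y in zip(xs,ys[:,0])] )
    p=(Q[:,2]>.06)&(Q[:,2]<.087)&(abs(L[:,0]+43)<25)&(L[:,1]<0)&(L[:,1]>-85)
    print(' post-ish',p.sum(),L[p].min(0).round(1) if p.sum() else '',L[p].max(0).round(1) if p.sum() else '')
snap('scene','s'+k); snap('wrist','w'+k)
for n in(['w3'] if k=='5' else [])+['w'+k,'s'+k]: bar(n)
a=cv2.imread('pics/s'+k+'.png')[200:300,290:400]; cv2.imwrite('pics/cs'+k+'.png',cv2.resize(a,None,fx=5.5,fy=5.5,interpolation=cv2.INTER_CUBIC))
E
python3 m2.py 5
```

```text
w3 [[-20.0, -12.4, -20.2, -4.9], [-14.0, -13.6, -21.0, -6.3], [-8.0, -15.5, -24.8, -8.1], [-2.0, -17.4, -25.1, -9.7], [4.0, -19.2, -26.9, -12.0], [10.0, -20.9, -29.2, -13.9], [16.0, -23.1, -31.0, -16.4], [22.0, -25.1, -33.0, -17.9], [28.0, -26.9, -34.4, -19.7], [34.0, -28.5, -35.9, -21.8]]
 line q 0.001683642476627667  via pivot q [np.float64(0.007), np.float64(-0.0), np.float64(-0.0), np.float64(0.001), np.float64(-0.0), np.float64(-0.003), np.float64(0.004), np.float64(0.009), np.float64(0.008), np.float64(-0.002)]
 post-ish 165 [-48.4 -12.7] [-33.5  -0. ]
w5 [[-20.0, -53.8, -74.9, -43.9], [-14.0, -50.6, -74.9, -42.0], [-8.0, -47.7, -56.2, -41.2], [-2.0, -46.7, -54.6, -39.4], [4.0, -45.4, -53.5, -38.8], [10.0, -44.0, -51.7, -37.4], [16.0, -42.5, -51.0, -36.2], [22.0, -41.9, -49.3, -35.1], [28.0, -40.0, -48.1, -33.4], [34.0, -39.1, -47.1, -32.6]]
 line q 0.546074616270616  via pivot q [np.float64(0.546), np.float64(0.522), np.float64(0.498), np.float64(0.502), np.float64(0.501), np.float64(0.498), np.float64(0.49), np.float64(0.507), np.float64(0.485), np.float64(0.494)]
 post-ish 839 [-56.  -31.9] [-31.2 -28.8]
s5 [[-20.0, -56.3, -72.8, -48.0], [-14.0, -50.9, -55.4, -43.9], [-8.0, -51.9, -53.6, -44.7], [-2.0, -50.9, -54.5, -41.2], [4.0, -44.8, -52.3, -38.8], [10.0, -45.2, -51.5, -37.7], [16.0, -44.6, -50.6, -38.1], [22.0, -44.3, -48.9, -36.9], [28.0, -43.4, -48.7, -35.9], [34.0, -38.9, -46.9, -35.2]]
 line q 0.5624827465602591  via pivot q [np.float64(0.577), np.float64(0.526), np.float64(0.563), np.float64(0.572), np.float64(0.49), np.float64(0.523), np.float64(0.54), np.float64(0.575), np.float64(0.601), np.float64(0.485)]
 post-ish 223 [-59.5 -64.3] [-32.6 -29.5]
```

View pics/cs5.png

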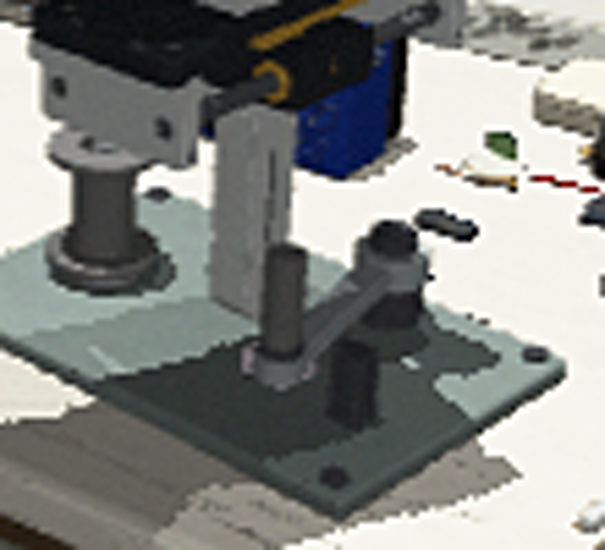

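Bar edges give q ≈ 0.50, and at rest the same method gave 0.00. About 9 mm more brings it near 0.59, short of the stop at 0.62.

Scaled: -9 mm is -0.015, -6 mm is -0.01.

>>> arm_command --plan '[[[-0.005, 0, 0, 0, 0, 0, 1], [-0.01, 0, 0, 0, 0, 0, 1], [-0.015, 0, 0, 0, 0, 0, 1], [-0.015, 0, 0, 0, 0, 0, 1], [-0.015, 0, 0, 0, 0, 0, 1]]]'

```text
time_s: 13.45
ee_pos: [0.4608, -0.2098, 0.0506]
eef_rot: [3.141, -0.002, 1.445]
force: [6.7, 8.9, -4.2]
grip_width: 0.0005
grip_force: 4.9
```

```bash
python3 m2.py 6; python3 m.py w7; python3 - <<'E'
from h import *
P,_=cloud('w7'); Q=P.reshape(-1,3)
A=Q[(np.hypot(*(Q[:,:2]-[.518,-.092]).T)<.03)&(Q[:,2]>.06)&(Q[:,2]<.074)]; print('spool',len(A),np.median(A[:,2]),cv2.minEnclosingCircle(A[:,:2].astype(np.float32)))
snap('top','top7')
E
```

```text
w6 [[-20.0, -61.4, -74.9, -50.7], [-14.0, -57.3, -74.6, -48.6], [-8.0, -53.5, -62.0, -46.8], [-2.0, -52.1, -60.5, -44.7], [4.0, -50.3, -58.4, -43.2], [10.0, -48.3, -57.1, -41.6], [16.0, -46.5, -55.4, -39.8], [22.0, -44.9, -53.4, -38.0], [28.0, -42.8, -51.8, -35.6], [34.0, -41.6, -49.5, -34.4]]
 line q 0.6325991167790064  via pivot q [np.float64(0.638), np.float64(0.613), np.float64(0.586), np.float64(0.592), np.float64(0.591), np.float64(0.587), np.float64(0.587), np.float64(0.591), np.float64(0.58), np.float64(0.603)]
 post-ish 831 [-55.2 -40.6] [-30.4 -37.5]
s6 [[-20.0, -63.4, -71.6, -58.3], [-14.0, -59.4, -71.3, -52.8], [-8.0, -55.7, -62.9, -49.2], [-2.0, -53.9, -60.5, -46.9], [4.0, -52.0, -57.5, -44.6], [10.0, -51.7, -56.5, -42.5], [16.0, -49.3, -54.0, -41.7], [22.0, -45.4, -53.4, -39.2], [28.0, -42.8, -51.2, -38.1], [34.0, -43.0, -49.3, -35.5]]
 line q 0.6532698607109264  via pivot q [np.float64(0.662), np.float64(0.64), np.float64(0.618), np.float64(0.619), np.float64(0.623), np.float64(0.656), np.float64(0.652), np.float64(0.606), np.float64(0.582), np.float64(0.664)]
 post-ish 228 [-59.2 -73.4] [-32.7 -37.4]
13.55 [ 0.4608 -0.2097  0.0506] [ 5.8  9.2 -5. ]
post pts 287 bounds local mm [-55.3 -40.6] [-30.5 -37.5]
tcp local [-42.4 -48.9]
bar 1847 slope [ 0.41990605 -0.05319683] q~ 0.6975481226165927
spool 7000 0.07058870134879508 ((0.5182401537895203, -0.09227047860622406), 0.025239435955882072)
```

q ≈ 0.59, beyond the click and held against about 9 N. The spool is still seated. I'll ease the side load slightly, confirm it's steady, and hand in.

Scaled: 1 mm is 0.0017, 0.5 mm is 0.0008.

>>> arm_command --plan '[[[0, 0.0008, 0, 0, 0, 0, 1], [0, 0.0017, 0, 0, 0, 0, 1], [0, 0.0017, 0, 0, 0, 0, 1], [0, 0.0017, 0, 0, 0, 0, 1], [0, 0.0017, 0, 0, 0, 0, 1], [0, 0.0017, 0, 0, 0, 0, 1], [0, 0.0017, 0, 0, 0, 0, 1], [0, 0.0017, 0, 0, 0, 0, 1]]]'

```text
time_s: 14.45
ee_pos: [0.461, -0.2098, 0.0505]
eef_rot: [-3.14, -0.002, 1.445]
force: [-0.9, 8.6, -0.6]
grip_width: 0.0004
grip_force: 4.2
```

```bash
python3 m2.py 8 | head -2; python3 -c "
from station import ctrl
o=ctrl.get_obs();print(o['ee_pos'],o['force'])"
```

```text
w8 [[-20.0, -61.7, -74.9, -50.6], [-14.0, -56.7, -74.9, -48.3], [-8.0, -53.8, -62.4, -47.0], [-2.0, -52.2, -60.4, -44.9], [4.0, -50.4, -58.3, -43.3], [10.0, -48.7, -57.2, -41.9], [16.0, -46.9, -55.5, -40.0], [22.0, -44.8, -53.3, -37.2], [28.0, -42.7, -51.2, -36.0], [34.0, -41.4, -49.3, -34.7]]
 line q 0.6346880726520564  via pivot q [np.float64(0.642), np.float64(0.604), np.float64(0.591), np.float64(0.593), np.float64(0.594), np.float64(0.595), np.float64(0.597), np.float64(0.588), np.float64(0.576), np.float64(0.594)]
[ 0.46093985 -0.20981863  0.05053033] [-0.94215343  9.38608368 -0.4678544 ]
```

Clean: only the spring load of about 9 N remains, and q ≈ 0.59 is steady.

```bash
python3 -c "
from station import ctrl
print(ctrl.hand_in())"
```

```text
the job is handed in; nothing more can be done
None
```

The tall spool is down on the spindle's seat and released, and the tensioner arm is held at about 0.59 rad (stop at 0.62) against roughly 9 N of spring; the job was handed in at about 14.6 s, with no verdict returned.

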